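Park the spring pin and slide the green board to the far end of its jig

TASK

Two slide jigs stand on the phone-repair bench, each locked by a red spring pin. On the jig that carries the green circuit board, pull the red pin straight up, turn it counterclockwise (seen from above) into its yellow rest notch so that it stays up, and let go of it. Then slide the green board's carriage by its black handle all the way to the other end of its track, and let go. Leave the jig with the blue board locked.

Things in the scene. Friction and masses are not known exactly. Their poses are not given: they have to be found in the camera images.
- green_jig: Base of the jig with the green circuit board, screwed down: grey plate 125 (x) by 220 (y) by 10 mm. Origin: track centre, on the bench top. The carriage is locked near the -y end and slides to +y. The pin stands at x=-45, y=-45 mm in a crowned collar 36 mm across, top 58 mm over the bench. It cannot turn until about 17 mm up; let go at 40 to 70 degrees it finds the yellow notch, 12 mm up.
- green_pin: Spring pin of the green jig. Origin: centre of its red grip bar, 46 mm long (pin x), 12 wide (y), 14 tall, on a 10 mm shaft; z up along the pin. Locked: 86 mm over the bench, pin x along jig x. The spring pulls down 4 N, 11 N at the top stop 24 mm up. Lift 20 mm, turn 60 degrees counterclockwise from above (stop at 74), let go: it rests in the notch, 98 mm over the bench.
- green_carriage: Aluminium carriage with the green board (62 x 68 mm). Axes as the jig's. Origin: 10 mm over the bench, at jig y=-45 mm when locked; slides 80 mm to a stop at jig y=+35, friction 2 N. Handle: black level bar 56 mm long (x), 12 wide (y), 14 tall on two posts, centre at x=22, y=38, z=74 mm from the origin (84 over the bench), 45 mm free below.
- blue_pin: The same red spring pin on the second, like jig, which carries a blue circuit board. Leave it locked. Origin: centre of its red grip bar.

How it is judged:
On the way:
1. the green board's pin is up in its rest notch and let go, the carriage still in its locked place (z of green_pin in the frame of green_jig between 0.094 and 0.102 m and angle between the x axis of green_pin and the x axis of green_jig, either way round between 0.85 and 1.25 rad and contact force between green_pin and the fingers below 0.3 N and y of green_carriage in the frame of green_jig below -0.025 m), for 0.2 s.
At the end, for the whole second after the job is handed in: The green board's carriage stands at rest within 12 mm of the far end of its 80 mm travel, its pin still rests in the notch (12 mm up within 4 mm, turned 49 to 72 degrees), and the blue board's pin is still locked (within 5 mm) (y of green_carriage in the frame of green_jig above 0.023 m and linear speed of green_carriage below 0.01 m/s and z of green_pin in the frame of green_jig between 0.094 and 0.102 m and angle between the x axis of green_pin and the x axis of green_jig, either way round between 0.85 and 1.25 rad and distance of blue_pin from where it was at the start of the episode below 0.005 m); the robot touches nothing.
It fails at once if the pin of the blue board's jig is pulled up by more than 8 mm (distance of blue_pin from where it was at the start of the episode above 0.008 m).
It also fails if it takes over 48 s, if anything falls off the work surface, if the arm or the gripper's body presses on something with over 40 N, if the wrist force passes 120 N, or if a joint passes its speed limit or range.

ROBOT

A 6-joint arm with a two-finger parallel gripper is mounted at the origin on the work surface. World frame = base frame: x ahead of the robot, y to its left, z up, the work surface at z = 0. Lengths are in m, angles in rad, forces in N, time in s.
With the tool pointing down it reaches from about 0.35 to 0.725 m from the base axis. Payload 6 kg.
Tool frame: the origin (TCP) lies at the very end of the fingers, on their centre line; the grasp point (between the pads) lies hold_point_z behind it (hold_point_z is the distance from the TCP to the grasp point, in m); z points along the fingers, y is the line along which they close (so a half turn about z gives the same grasp; the last joint's range is limited). The gripper opens to 85 mm and grips with 20 to 120 N. Pads are 22 mm wide; open, the fingers measure 114 mm over their backs; the gripper's body (76 mm by 85 mm) begins 54 mm behind the grasp point. The pads swing forward as they close: fully open they stand 13 mm farther back than shut.
Start: joints at [1.466, 0.04, 0.085, 0, -1.615, -0.334], TCP at [0.255, 0.543, 0.231] pointing down, gripper open.
Joint ranges: [-2.56, 2.56], [-1.29, 2.01], [-1.08, 1.49], [-3.29, 1.98], [-2.81, -0.18], [-2.99, 2.99]. Speed limits (rad/s): [2.57, 2.57, 3.01, 3.14, 3.14, 3.14].

INTERFACE

Orientations are given as a unit quaternion [x, y, z, w].
In Python, from plant import read_state, read_camera, close_job, recognise, masks_of, mark_of, hold_point_z gives the robot as it stands. The module is installed in compiled form; this text tells all that it offers.
- The arm moves only by the tool jog_arm, never from a script. Its argument "motion" is a list of rows, each a list of 7 numbers: the shift along the tool's x, y, z normalised to -1 to 1, where 1 is 0.025 m, then the turn, a rotation vector about the tool's x, y, z normalised to -1 to 1, where 1 is 90 degrees, then the gripper command: -1 is shut, 1 is fully open, values between are in proportion. A call has 1 to 12 rows; each row shifts and turns the commanded pose from where the row before left it, along the tool's axes as they then stand; what a row does not reach is not made up. A row lasts 1/8 s, in which the tool goes at most 62.5 mm and 10.7 degrees, less where a joint would pass 70% of its speed; a pose out of reach is approached as far as the arm can. A call with a number of a shift or a turn outside -1 to 1 is refused whole. A call with a gripper value outside its range is refused whole. The fingers move at their own pace and stop on an object; "force" is the grip in N (left out, the last holds). Time passes only in rows, so rows that do not move let the fingers close. It gives the time, the measured TCP pose, the force, the opening and the grip force at its end, in the units of the state.
- read_state(): the state, without advancing time (a new reading comes with each control period).
- read_camera(name): name is "scene" or "side" or "wrist"; returns a dict with "pixels" (420x560x3 uint8, red, green, blue), "vfov" (degrees; the focal length in pixels is half the picture's height over the tangent of half this angle, whatever the lens; pixels are square), "cx", "cy" (the principal point, pixels), "view" (4x4, takes a point from world to camera coordinates). Camera axes: x right, y down, z forward; pixel columns grow to the right and rows downward; lengths in m; the calibration is good to about 2 mm. A picture is of the moment at which its call begins. There is no depth.
- close_job(): hands the job in; it is judged then, once.
Trained networks look in the newest picture that a camera, given by its name, has taken for a name from the list of things; names that differ only in an ending like _2 or _b are one class to them, and where a whole thing is asked for, a point or a joint stands for the part that bears it (a point fixed in the world has none). Each returns a list of dicts, best first, with "p" (0 to 1); they miss things now and then, are a little off and sometimes report something else, mostly with a low value. They report only what shows in the picture. A call takes as long as a camera call.
- recognise(label, camera): "location" ([x, y, z] in m, in the coordinates of the camera as it stood for that picture, good to about 4 mm: the middle of the surface that is visible of it).
- masks_of(label, camera): "mask" (420x560 bool, what is visible of it).
- mark_of(label, camera): "location" ([x, y, z] in m, in the coordinates of the camera as it stood for that picture, good to about 4 mm: a listed point, or the origin of a listed thing).
The state is a dict: "time": time; "joints": joint angles; "dq": joint speeds; "tau": joint torques, N m; "position": TCP position; "tool_rot": TCP orientation; "contact_force": force on the tool from outside, world axes, zero at the start; "ft_torque": the same for the moment, N m; "opening": opening from 0.0 (shut) to 1.0 (fully open); "grasp_force": force on a finger pad.
Only numpy, scipy, OpenCV 4.12 (cv2) and the standard library are available. Lean on these libraries where they do the work, as an engineer would, in place of code of your own. Each camera call takes 0.05 s, during which the arm holds its last target. There are 200 camera calls.

## Working session

There is one attempt and no reset: what is moved stays moved. The work goes in short steps, Python scripts to look and compute and a tool call to move; the robot and the scene stay as the last step left them, time stands still between calls to the robot, and variables do not carry over. Pictures are saved under pics/ and viewed, at most 10 in all, crops included, and the job is handed in when it is done.

Besides the shell and the picture viewer there is one more tool, called after "Request:" by a JSON object that holds its "name" and its "arguments", one argument or row to a line. jog_arm: Moves the arm, as the interface text tells. Its arguments: {"type":"object","properties":{"motion":{"type":"array"},"force":{"type":"number"}},"required":["motion"]}

```bash
mkdir -p pics; cat > h.py <<'E'
import numpy as np, cv2
from plant import *
def look(cam,save=None):
    c=read_camera(cam)
    if save: cv2.imwrite('pics/'+save,c['pixels'][:,:,::-1])
    return c
def w(c,p): 
    return (np.linalg.inv(np.array(c['view']))@np.r_[p,1])[:3]
E
python3 - <<'E'
from h import *
np.set_printoptions(precision=4,suppress=True)
print(hold_point_z if not callable(hold_point_z) else hold_point_z()); s=read_state(); print(s['time'],s['position'],s['tool_rot'],s['opening'])
for cam in('scene','side'):
    c=look(cam,cam+'0.png')
    for l in('green_jig','green_pin','green_carriage','blue_pin'):
        for d in mark_of(l,cam)[:3]: print(cam,l,round(d['p'],2),w(c,d['location']))
E
```

```text
0.0187
0.0 [0.2547 0.5429 0.2303] [ 0.976  -0.2176 -0.0001  0.0009] 0.9996330754026554
scene green_jig 0.6 [0.4755 0.1813 0.0033]
scene green_carriage 0.74 [ 0.4876 -0.2629  0.0822]
scene green_carriage 0.58 [0.4675 0.1369 0.0076]
scene blue_pin 0.82 [ 0.4899 -0.2621  0.0832]
side green_jig 0.98 [0.468  0.1771 0.0029]
side green_pin 0.48 [0.4196 0.1416 0.0895]
side green_carriage 0.87 [0.4634 0.138  0.0119]
side blue_pin 0.67 [ 0.4937 -0.2652  0.0877]
```

View pics/scene0.png

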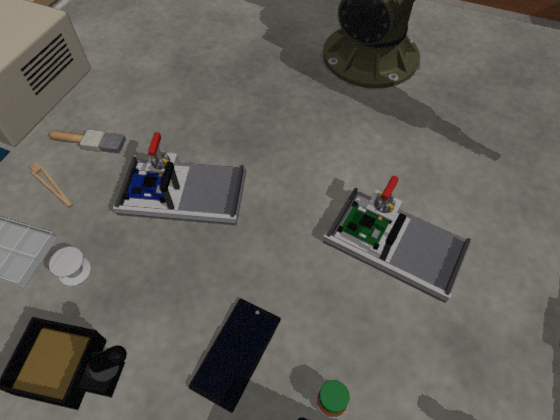

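View pics/side0.png

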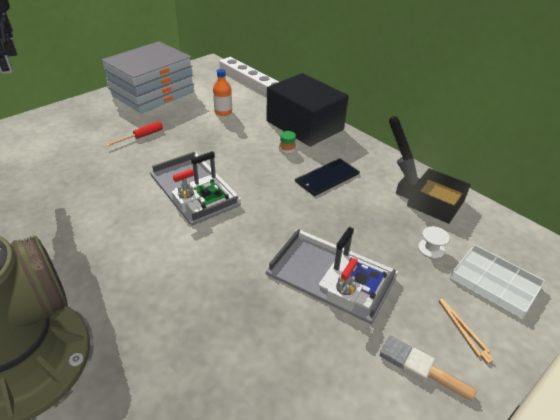

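The green jig is at right in the scene view (plate corners about (324,243), (448,297), (469,240); red grip at (390,187)). The blue one is at left, with its red grip at (155,143). In the side view the green grip is at (184,175). Next I'll get the yaw from the plate edges and the grip bar masks.

```bash
cat >> h.py <<'E'
def ray(c,u,v,z):
    f=c['pixels'].shape[0]/2/np.tan(np.radians(c['vfov'])/2)
    V=np.linalg.inv(np.array(c['view'])); d=V[:3,:3]@[(u-c['cx'])/f,(v-c['cy'])/f,1]; o=V[:3,3]
    return o+d*(z-o[2])/d[2]
def red(c,z,box=None):
    "centre and axis of red blob at height z, per blob"
    h=cv2.cvtColor(c['pixels'],cv2.COLOR_RGB2HSV)
    m=(((h[...,0]<6)|(h[...,0]>174))&(h[...,1]>170)&(h[...,2]>90)).astype(np.uint8)
    n,L,st,ce=cv2.connectedComponentsWithStats(m)
    for i in range(1,n):
        if st[i,4]<60: continue
        ys,xs=np.nonzero(L==i); (cx,cy),(a,b),t=cv2.minAreaRect(np.c_[xs,ys].astype(np.float32))
        P=np.array([ray(c,x,y,z)[:2] for x,y in zip(xs,ys)]); q=P.mean(0); e,v=np.linalg.eigh(np.cov(P.T)); d=v[:,1]
        print('red',st[i,4],ce[i].round(),q.round(4),'yaw',np.degrees(np.arctan2(d[1],d[0])).round(1),'len',(np.sqrt(12*e)).round(4))
E
python3 - <<'E'
from h import *
np.set_printoptions(precision=4,suppress=True)
for cam in('scene','side'):
    c=look(cam); red(c,.088)
    if cam=='scene':
        a,b=ray(c,324,243,0)[:2],ray(c,448,297,0)[:2]; print(a,b,np.linalg.norm(a-b),'y dir',np.degrees(np.arctan2(*(b-a)[::-1]))-90)
    m=mark_of('green_pin',cam)
    for d in m: print(d['p'],w(c,d['location']))
c=look('wrist'); print(np.linalg.inv(c['view']))
E
```

```text
red 146 [154. 144.] [ 0.4907 -0.2652] yaw -160.2 len [0.0118 0.0505]
red 151 [390. 187.] [0.4209 0.1417] yaw 173.9 len [0.0108 0.0463]
[0.5136 0.0677] [0.5293 0.2845] 0.21735823431132748 y dir -4.141549260396772
0.75 [0.4203 0.142  0.0849]
red 220 [148. 129.] [0.459  0.3528] yaw -174.7 len [0.0338 0.0712]
red 117 [183. 175.] [0.4216 0.1426] yaw 176.0 len [0.0195 0.0446]
red 120 [349. 268.] [ 0.4876 -0.2643] yaw -161.4 len [0.0101 0.0471]
0.73 [0.4205 0.1431 0.0885]
[[-0.4254 -0.8549 -0.2969  0.3308]
 [-0.905   0.4019  0.1394  0.5072]
 [ 0.0001  0.328  -0.9447  0.3752]
 [ 0.      0.      0.      1.    ]]
```

Request:
{"name": "jog_arm", "arguments": {
  "motion": [
    [1, 0.92, 0, 0, 0, 0, 1],
    [1, 0.92, 0, 0, 0, 0, 1],
    [1, 0.92, 0, 0, 0, 0, 1],
    [1, 0.92, 0, 0, 0, 0, 1],
    [1, 0.92, 0, 0, 0, 0, 1],
    [1, 0.92, 0, 0, 0, 0, 1],
    [1, 0.92, 0, 0, 0, 0, 1],
    [1, 0.92, 0, 0, 0, 0, 1],
    [1, 0.92, 0, 0, 0, 0, 1],
    [1, 0.92, 0, 0, 0, 0, 1],
    [1, 0.92, 0, 0, 0, 0, 1],
    [0.9, 0.8, 0, 0, 0, 0, 1]
  ]
}}

```text
time: 2.25
position: [0.4085, 0.1685, 0.2316]
tool_rot: [0.976, -0.218, 0.0, -0.0]
contact_force: [-0.3, 0.3, 0.1]
opening: 0.997
grasp_force: 0.0
```

Request:
{"name": "jog_arm", "arguments": {
  "motion": [
    [0.44, 0.4, 0, 0, 0, 0, 1],
    [0.44, 0.4, 0, 0, 0, 0, 1],
    [0, 0, 0, 0, 0, -0.11, 1],
    [0, 0, 0, 0, 0, -0.11, 1],
    [0, 0, 0, 0, 0, 0, 1],
    [0, 0, 0, 0, 0, 0, 1]
  ]
}}

```text
time: 3.0
position: [0.4196, 0.1423, 0.2313]
tool_rot: [0.999, -0.048, -0.0, 0.0]
contact_force: [0.5, 0.5, -0.1]
opening: 1.001
grasp_force: 0.0
```

```bash
cat > look.py <<'E'
from h import *
import sys
from scipy.spatial.transform import Rotation as R
np.set_printoptions(precision=4,suppress=True)
s=read_state(); X=R.from_quat(s['tool_rot']).as_matrix()
print(s['time'],s['position'],s['joints'],'toolx yaw',np.degrees(np.arctan2(X[1,0],X[0,0])),'tilt',X[:,2],s['contact_force'])
c=look('wrist',sys.argv[1]); red(c,float(sys.argv[2]))
for l in('green_jig','green_pin','green_carriage'):
    for d in mark_of(l,'wrist')[:2]: print(l,round(d['p'],2),w(c,d['location']))
E
python3 look.py w1.png .092
```

```text
3.0 [0.4196 0.1423 0.2313] [ 0.7865 -0.3887 -0.2904  0.     -1.6692  0.6882] toolx yaw -5.506629259864953 tilt [-0.0001 -0.0001 -1.    ] [ 0.5256  0.5215 -0.099 ]
red 602 [282. 190.] [0.4221 0.1424] yaw 172.9 len [0.0113 0.0457]
green_jig 0.8 [0.4718 0.1824 0.0042]
green_pin 0.77 [0.4158 0.1431 0.0877]
green_carriage 0.69 [0.4596 0.1375 0.0109]
```

View pics/w1.png

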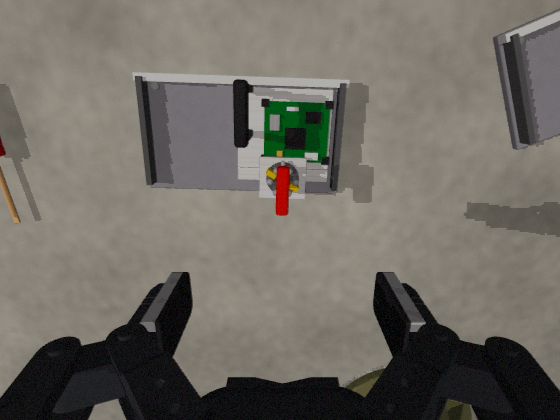

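The picture shows the green jig under the open fingers. The red grip is at (282,190), the handle at (241,113), and the yellow notch marks sit around the collar at (282,182). The tool is lined up with the pin, so I'm going down.

Request:
{"name": "jog_arm", "arguments": {
  "motion": [
    [0.06, 0, 0.9, 0, 0, 0, 0.5],
    [0, 0, 0.9, 0, 0, 0, 0.2],
    [0, 0, 0.9, 0, 0, 0, 0],
    [0, 0, 0.9, 0, 0, 0, 0],
    [0, 0, 0.9, 0, 0, 0, 0],
    [0, 0, 0.8, 0, 0, 0, 0],
    [0, 0, 0.6, 0, 0, 0, 0],
    [0, 0, 0.4, 0, 0, 0, 0],
    [0, 0, 0.2, 0, 0, 0, 0],
    [0, 0, 0, 0, 0, 0, 0]
  ],
  "force": 60
}}

```text
time: 4.45
position: [0.4212, 0.142, 0.0689]
tool_rot: [0.999, -0.047, 0.0, 0.0]
contact_force: [-0.3, 0.5, -0.5]
opening: 0.498
grasp_force: 0.0
```

Request:
{"name": "jog_arm", "arguments": {
  "motion": [
    [0, 0, 0, 0, 0, 0, -1],
    [0, 0, 0, 0, 0, 0, -1],
    [0, 0, 0, 0, 0, 0, -1],
    [0, 0, 0, 0, 0, 0, -1],
    [0, 0, 0, 0, 0, 0, -1],
    [0, 0, 0, 0, 0, 0, -1]
  ],
  "force": 60
}}

```text
time: 5.2
position: [0.4213, 0.1424, 0.0694]
tool_rot: [0.999, -0.046, 0.0, -0.0]
contact_force: [-3.4, 1.7, 6.5]
opening: 0.129
grasp_force: 60.1
```

Request:
{"name": "jog_arm", "arguments": {
  "motion": [
    [0, 0, -0.2, 0, 0, 0, -1],
    [0, 0, -0.2, 0, 0, 0, -1],
    [0, 0, -0.2, 0, 0, 0, -1],
    [0, 0, -0.22, 0, 0, 0, -1],
    [0, 0, 0, 0, 0, 0, -1],
    [0, 0, 0, 0, 0, 0, -1]
  ]
}}

```text
time: 5.95
position: [0.4212, 0.1424, 0.0876]
tool_rot: [0.999, -0.047, -0.0, -0.0]
contact_force: [7.1, 3.9, -9.3]
opening: 0.122
grasp_force: 58.4
```

Request:
{"name": "jog_arm", "arguments": {
  "motion": [
    [0, 0, -0.08, 0, 0, 0, -1],
    [0, 0, 0, 0, 0, -0.06, -1],
    [0, 0, 0, 0, 0, -0.08, -1],
    [0, 0, 0, 0, 0, -0.08, -1],
    [0, 0, 0, 0, 0, 0, -1]
  ]
}}

```text
time: 6.58
position: [0.4212, 0.1424, 0.0895]
tool_rot: [0.992, 0.126, -0.0, -0.0]
contact_force: [7.7, 4.9, -9.4]
opening: 0.127
grasp_force: 58.4
```

Request:
{"name": "jog_arm", "arguments": {
  "motion": [
    [0, 0, 0, 0, 0, -0.09, -1],
    [0, 0, 0, 0, 0, -0.09, -1],
    [0, 0, 0, 0, 0, -0.09, -1],
    [0, 0, 0, 0, 0, -0.09, -1],
    [0, 0, 0, 0, 0, -0.08, -1],
    [0, 0, 0, 0, 0, 0, -1],
    [0, 0, 0, 0, 0, 0, -1]
  ]
}}

```text
time: 7.45
position: [0.4211, 0.1425, 0.0894]
tool_rot: [0.891, 0.454, -0.0, -0.0]
contact_force: [6.8, 5.3, -10.2]
opening: 0.125
grasp_force: 58.4
```

```bash
python3 - <<'E'
from h import *
s=read_state(); print(s['joints'],s['ft_torque'])
for cam in('scene','side'): red(look(cam),.106)
E
```

```text
[ 7.83259924e-01 -3.71116859e-01 -5.35395558e-01 -9.62717221e-04
 -1.40638851e+00  1.73104425e+00] [ 1.55515763 -2.28047417 -0.01979998]
red 157 [154. 144.] [ 0.5029 -0.2524] yaw -159.8 len [0.0123 0.0488]
red 67 [399. 186.] [0.4279 0.1541] yaw -152.5 len [0.0106 0.0199]
red 175 [145. 130.] [0.4401 0.3263] yaw -167.1 len [0.0298 0.0608]
red 70 [182. 168.] [0.4209 0.1449] yaw 58.7 len [0.0092 0.0576]
red 121 [349. 268.] [ 0.4732 -0.2737] yaw -161.4 len [0.0096 0.0463]
```

Request:
{"name": "jog_arm", "arguments": {
  "motion": [
    [0, 0, 0, 0, 0, 0, 0],
    [0, 0, 0, 0, 0, 0, 0],
    [0, 0, 0, 0, 0, 0, 0],
    [0, 0, 0, 0, 0, 0, 0],
    [0, 0, -0.5, 0, 0, 0, 0],
    [0, 0, -1, 0, 0, 0, 0],
    [0, 0, -1, 0, 0, 0, 0],
    [0, 0, -1, 0, 0, 0, 0],
    [0, 0, -1, 0, 0, 0, 0.5],
    [0, 0, -1, 0, 0, 0, 1],
    [0, 0, 0, 0, 0, 0, 1]
  ]
}}

```text
time: 8.93
position: [0.4219, 0.1423, 0.2319]
tool_rot: [0.891, 0.454, 0.002, -0.0]
contact_force: [-0.2, 0.8, 0.0]
opening: 0.998
grasp_force: 0.0
```

```bash
python3 look.py w2.png .104; python3 - <<'E'
from h import *
for cam in('scene','side'): red(look(cam),.1)
E
```

```text
8.925 [0.4219 0.1423 0.2319] [ 0.7833 -0.3868 -0.2883  0.0011 -1.6649  1.731 ] toolx yaw 54.05227160156463 tilt [ 0.0039  0.0023 -1.    ] [-0.2247  0.8291  0.0135]
red 648 [281. 196.] [0.4212 0.1439] yaw 54.0 len [0.0113 0.0461]
green_jig 0.76 [0.4727 0.1822 0.0029]
green_pin 0.62 [0.4159 0.1438 0.0981]
green_carriage 0.96 [0.462  0.1366 0.0111]
red 151 [154. 144.] [ 0.4984 -0.2568] yaw -160.6 len [0.0122 0.0487]
red 156 [392. 182.] [0.421  0.1426] yaw 51.8 len [0.0109 0.0468]
red 221 [148. 129.] [0.4503 0.3342] yaw -175.1 len [0.0334 0.0697]
red 72 [182. 170.] [0.4206 0.1429] yaw 55.0 len [0.0097 0.0569]
red 122 [349. 268.] [ 0.4779 -0.2705] yaw -161.2 len [0.0098 0.047 ]
```

View pics/w2.png

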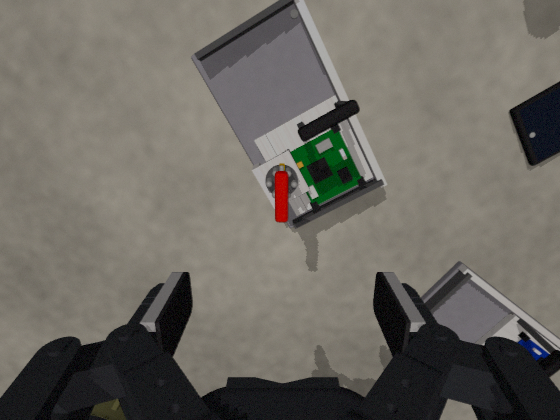

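The red grip stands turned to 54° in the world frame, about 60° in the jig frame, at (281,196), and is free of the fingers. The handle runs from (302,132) to (356,106). I'm locating it.

```bash
python3 - <<'E'
from h import *
c=look('wrist'); g=c['pixels'].max(2); m=np.zeros_like(g); m[95:145,292:365]=(g[95:145,292:365]<45)
n,L,st,ce=cv2.connectedComponentsWithStats(m); i=1+st[1:,4].argmax(); ys,xs=np.nonzero(L==i)
P=np.array([ray(c,x,y,.089)[:2] for x,y in zip(xs,ys)]); e,v=np.linalg.eigh(np.cov(P.T)); d=v[:,1]
print(st[i],P.mean(0),np.degrees(np.arctan2(d[1],d[0])),np.sqrt(12*e)); print(ray(c,302,132,.089),ray(c,356,106,.089))
E
```

```text
[ 299   98   63   41 1040] [0.49237284 0.17178279] 172.38036530059713 [0.01447343 0.05340843]
[0.46604729 0.17644657 0.089     ] [0.51487402 0.16737574 0.089     ]
```

Request:
{"name": "jog_arm", "arguments": {
  "motion": [
    [0, 0, 0, 0, 0, 0.11, 0],
    [0, 0, 0, 0, 0, 0.11, 0],
    [0, 0, 0, 0, 0, 0.11, 0],
    [0, 0, 0, 0, 0, 0.11, 0],
    [0, 0, 0, 0, 0, 0.11, 0],
    [0, 0, 0, 0, 0, 0.117, 0],
    [0.88, -0.5, 0, 0, 0, 0, 0],
    [0.88, -0.5, 0, 0, 0, 0, 0],
    [0.88, -0.51, 0, 0, 0, 0, 0],
    [0, 0, 0, 0, 0, 0, 0]
  ]
}}

```text
time: 10.52
position: [0.4912, 0.1728, 0.2272]
tool_rot: [0.999, -0.052, -0.001, 0.001]
contact_force: [0.4, 0.5, -0.5]
opening: 0.5
grasp_force: 0.0
```

Request:
{"name": "jog_arm", "arguments": {
  "motion": [
    [0, 0, 0.9, 0, 0, 0, 0],
    [0, 0, 0.9, 0, 0, 0, 0],
    [0, 0, 0.9, 0, 0, 0, 0],
    [0, 0, 0.9, 0, 0, 0, 0],
    [0, 0, 0.9, 0, 0, 0, 0],
    [0, 0, 0.8, 0, 0, 0, 0],
    [0, 0, 0.6, 0, 0, 0, 0],
    [0, 0, 0.35, 0, 0, 0, 0],
    [0, 0, 0.2, 0, 0, 0, 0],
    [0, 0, 0, 0, 0, 0, 0]
  ]
}}

```text
time: 11.78
position: [0.4907, 0.1727, 0.0677]
tool_rot: [0.999, -0.052, 0.0, 0.0]
contact_force: [0.0, 0.0, 1.0]
opening: 0.496
grasp_force: 0.0
```

Request:
{"name": "jog_arm", "arguments": {
  "motion": [
    [0, 0, 0, 0, 0, 0, -1],
    [0, 0, 0, 0, 0, 0, -1],
    [0, 0, 0, 0, 0, 0, -1],
    [0, 0, 0, 0, 0, 0, -1],
    [0, 0, 0, 0, 0, 0, -1]
  ],
  "force": 30
}}

```text
time: 12.4
position: [0.491, 0.1728, 0.0682]
tool_rot: [0.999, -0.052, 0.0, -0.0]
contact_force: [-0.5, 0.8, 5.4]
opening: 0.134
grasp_force: 32.2
```

Request:
{"name": "jog_arm", "arguments": {
  "motion": [
    [0, -0.2, 0, 0, 0, 0, -1],
    [0, -0.3, 0, 0, 0, 0, -1],
    [0, -0.3, 0, 0, 0, 0, -1],
    [0, -0.3, 0, 0, 0, 0, -1],
    [0, -0.3, 0, 0, 0, 0, -1],
    [0, -0.2, 0, 0, 0, 0, -1],
    [0, 0, 0, 0, 0, 0, -1]
  ]
}}

```text
time: 13.28
position: [0.4961, 0.2136, 0.0682]
tool_rot: [0.999, -0.052, 0.001, -0.001]
contact_force: [5.3, -0.3, 3.9]
opening: 0.135
grasp_force: 32.1
```

Request:
{"name": "jog_arm", "arguments": {
  "motion": [
    [0.03, -0.2, 0, 0, 0, 0, -1],
    [0.01, -0.3, 0, 0, 0, 0, -1],
    [0.01, -0.3, 0, 0, 0, 0, -1],
    [0.01, -0.3, 0, 0, 0, 0, -1],
    [0.01, -0.25, 0, 0, 0, 0, -1],
    [0, -0.15, 0, 0, 0, 0, -1],
    [0, -0.08, 0, 0, 0, 0, -1],
    [0, 0, 0, 0, 0, 0, -1]
  ]
}}

```text
time: 14.28
position: [0.501, 0.2513, 0.0682]
tool_rot: [0.999, -0.052, 0.0, 0.001]
contact_force: [1.2, -3.7, 7.6]
opening: 0.135
grasp_force: 32.4
```

Request:
{"name": "jog_arm", "arguments": {
  "motion": [
    [0, 0, 0, 0, 0, 0, 0],
    [0, 0, 0, 0, 0, 0, 0],
    [0, 0, 0, 0, 0, 0, 0],
    [0, 0, 0, 0, 0, 0, 0],
    [0, 0, -0.5, 0, 0, 0, 0],
    [0, 0, -1, 0, 0, 0, 0],
    [0, 0, -1, 0, 0, 0, 0],
    [0, 0, -1, 0, 0, 0, 0],
    [0, 0, -1, 0, 0, 0, 0],
    [0, 0, -1, 0, 0, 0, 0],
    [0, 0, 0, 0, 0, 0, 0],
    [0, 0, 0, 0, 0, 0, 0]
  ]
}}

```text
time: 15.78
position: [0.5005, 0.2516, 0.2049]
tool_rot: [0.999, -0.052, -0.0, -0.0]
contact_force: [-0.3, -0.2, 0.1]
opening: 0.502
grasp_force: 0.0
```

```bash
python3 look.py w3.png .104; python3 - <<'E'
from h import *
for cam in('scene','side'):
    c=look(cam); red(c,.1)
    for d in mark_of('green_carriage',cam)[:2]+mark_of('blue_pin',cam)[:1]: print(cam,d['p'],w(c,d['location']))
E
```

```text
15.775 [0.5005 0.2516 0.2049] [ 0.8239 -0.0668 -0.0689 -0.0004 -1.5689  0.6427] toolx yaw -5.971645279474017 tilt [-0.0004  0.0002 -1.    ] [-0.2984 -0.2057  0.1445]
red 1800 [ 85. 189.] [0.5311 0.4052] yaw 177.7 len [0.0194 0.0592]
red 742 [414. 277.] [0.4234 0.1445] yaw 52.3 len [0.0129 0.049 ]
green_jig 0.81 [0.4723 0.182  0.0002]
green_pin 0.97 [0.4161 0.1439 0.0979]
green_carriage 0.71 [0.4725 0.2144 0.0145]
red 150 [154. 144.] [ 0.4983 -0.2569] yaw -160.7 len [0.0121 0.0487]
red 158 [392. 183.] [0.421  0.1426] yaw 51.7 len [0.011  0.0467]
scene 0.84 [0.47702488 0.21332772 0.00409208]
scene 0.56 [ 0.48944569 -0.26546431  0.0845021 ]
red 220 [148. 129.] [0.4503 0.3343] yaw -175.1 len [0.0332 0.0699]
red 82 [183. 171.] [0.4194 0.1408] yaw 55.9 len [0.0112 0.054 ]
red 122 [349. 268.] [ 0.4779 -0.2705] yaw -161.2 len [0.0098 0.047 ]
side 0.79 [0.47295878 0.21515644 0.01159097]
side 0.29 [4.68002493e-01 1.79402549e-01 1.29970291e-04]
side 0.57 [ 0.49215818 -0.26364167  0.0878529 ]
```

View pics/w3.png

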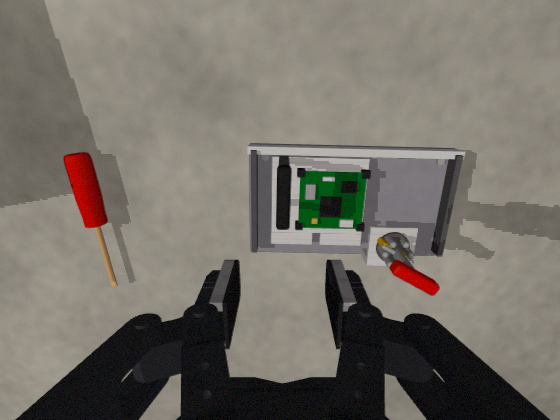

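The carriage is at the far end, with its handle at (284,197). The pin still rests turned at (414,277), and the blue pin has not moved.

```bash
python3 -c "
from plant import close_job; print(close_job())"
```

```text
the job is handed in; nothing more can be done
None
```

I've handed in the job, with no verdict shown: the green pin was left turned about 60° in its notch, the green carriage had slid about 79 of its 80 mm and been let go, and the blue pin hadn't moved.

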